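Empty the cooling block: cartridges out of their pockets, cover back on

TASK

Switch the cooling block off by pushing its toggle right over, then lift the cover plate off its pins and lay it flat on the bench. Lift every reagent cartridge straight up out of its pocket by its tab and stand it upright on the floor of the grey tray, then put the cover plate back on the block, fully down over both pins. Do not knock over the beakers or the vial standing around.

Things in the scene. Friction and masses are not known exactly. Their poses are not given: they have to be found in the camera images.
- block: Cooling block, fixed, aluminium, 89 (x) x 211 mm (y), front and back walls 38 mm high. Origin: centre of underside, on the bench, z up. Four open pockets, centres x = 0, y = -57, -19, 19, 57 mm, each 69 (x) x 31 mm (y), floor 8 mm up: 1.5 mm of play round a cartridge. A seated cartridge's body top is at 42 mm, its tab's top at 68 mm. A post with a pin stands near either end.
- pin_1 (a point): Tip of the steel pin near the block's -y end, 94 mm above the bench, at block x = 0, y = -94 mm. The pin has 8 mm diameter and a tapered tip, and stands on a grey post 40 (x) x 18 mm (y), 74 mm high. The seated cover rests on both posts.
- pin_2 (a point): Tip of the like pin near the block's +y end, at block x = 0, y = +94 mm.
- bare_bench (a point): A point on the bench on the robot's side of the block. A strip about 85 mm (world x) x 215 mm (world y) centred here is always bare, with room for the cover plate lying along world y. To the left of it and of the block stands an open instrument case, base 170 mm high, raised lid up to 500 mm above the bench; behind and to the right a shelf runs 300 mm or more above the bench.
- toggle (a joint): Angle of the toggle, 0 to 1 rad. 0 = on, leaning 0.5 rad to the block's -x side (about towards the robot); 1 = off, leaning 0.5 rad to its +x side; off counts from 0.85. Starts at 0 to 0.2. It stays where it is left; a push of about 1.5 N at the ball moves it.
- toggle_tip (a point): Centre of the black 26 mm ball on top of the toggle lever; moves with it, 66 to 72 mm above the bench. The hinge is parallel to the block's y, 50 mm from the ball, 22 mm above the bench, at block x = 0, y = -131 mm, on a switch box 70 (x) x 50 mm (y), 25 mm high, against the block's -y end.
- cover: Cover plate, loose, aluminium, 80 (x) x 212 (y) x 6 mm, 0.2 to 0.3 kg. Origin: centre of underside, z up. Holes of 12 mm at x = 0, y = -94 and 94 mm for the pins (2 mm of play all round); may be turned end for end. Black grip bar over its middle, along y, 14 mm thick (x), 84 mm long, from 20 to 34 mm over the underside. Starts seated on the block's posts, underside 74 mm above the bench.
- cartridge_1: Reagent cartridge, one of up to four alike (None if absent): white body 66 mm long (its x) x 28 (y) x 34 mm high; a grey tab on the middle of its top, 12 mm thick (x) x 22 mm wide (y), top 60 mm over the underside, is all that can be gripped in the pocket: grip its 12 mm, fingers apart along x, above the body. Origin: centre of underside, z up. 50 to 110 g. Starts in a pocket under the cover.
- cartridge_2: Another reagent cartridge, the same as cartridge_1: white body 66 (x) x 28 (y) x 34 mm, grey tab 12 (x) x 22 mm (y) with its top 60 mm over the underside. Origin: centre of underside, z up. None if absent. Starts in a pocket under the cover.
- cartridge_3: Another reagent cartridge, the same as cartridge_1: white body 66 (x) x 28 (y) x 34 mm, grey tab 12 (x) x 22 mm (y) with its top 60 mm over the underside. Origin: centre of underside, z up. None if absent. Starts in a pocket under the cover.
- cartridge_4: Another reagent cartridge, the same as cartridge_1: white body 66 (x) x 28 (y) x 34 mm, grey tab 12 (x) x 22 mm (y) with its top 60 mm over the underside. Origin: centre of underside, z up. None if absent. Starts in a pocket under the cover.
- tray: Grey plastic tray, fixed to the bench: outside 180 (x) x 110 mm (y), walls 4 mm thick and 18 mm high, floor 4 mm thick, open on top. Origin: centre of underside, z up. Room for four cartridges side by side, for instance long sides along the tray's y, at x = -60, -20, 20, 60 mm.
- beaker_a: Clear beaker, 55 mm wide, 62 mm high, origin at the centre of its underside, z up. A bystander, to be left standing.
- beaker_b: Clear beaker, 55 mm wide, 62 mm high, origin at the centre of its underside, z up. A bystander, to be left standing.
- vial_a: Vial with a screw cap, 27 mm diameter, 51 mm high, origin at the centre of its underside, z up. A bystander, to be left standing.

How it is judged:
On the way, in this order (a step that is already met when the one before it is completed fails the run):
1. the toggle is pushed over to off (value of joint toggle above 0.85 rad), for 0.2 s.
2. the cover plate lies flat on the bench, released (value of joint toggle above 0.85 rad and height (world z) of cover below 0.012 m and angle between cover's own z axis and vertical below 0.1 rad and linear speed of cover below 0.03 m/s and contact force between cover and the fingers below 0.1 N), for 0.2 s.
3. every cartridge stands upright on the tray's floor (x of cartridge_1 in the frame of tray between -0.08 and 0.08 m and y of cartridge_1 in the frame of tray between -0.045 and 0.045 m and z of cartridge_1 in the frame of tray between 0 and 0.01 m and angle between each of cartridge_1, cartridge_2, cartridge_3, cartridge_4's own z axis and vertical below 0.12 rad and linear speed of each of cartridge_1, cartridge_2, cartridge_3, cartridge_4 below 0.03 m/s and x of cartridge_2 in the frame of tray between -0.08 and 0.08 m and y of cartridge_2 in the frame of tray between -0.045 and 0.045 m and z of cartridge_2 in the frame of tray between 0 and 0.01 m and x of cartridge_3 in the frame of tray between -0.08 and 0.08 m and y of cartridge_3 in the frame of tray between -0.045 and 0.045 m and z of cartridge_3 in the frame of tray between 0 and 0.01 m and x of cartridge_4 in the frame of tray between -0.08 and 0.08 m and y of cartridge_4 in the frame of tray between -0.045 and 0.045 m and z of cartridge_4 in the frame of tray between 0 and 0.01 m), for 0.2 s.
4. the cover plate is seated on the block's pins again (horizontal distance between cover and block below 0.005 m and z of cover in the frame of block between 0.07 and 0.077 m and angle between cover's own z axis and vertical below 0.03 rad and angle between the y axis of cover and the y axis of block, either way round below 0.04 rad and linear speed of cover below 0.02 m/s), for 0.2 s.
At the end, for the whole second after the job is handed in: Toggle past 0.85 rad. Every cartridge present is on the tray's floor inside its walls (origin under 10 mm up), tilted under 0.12 rad. Cover on the block's posts: centre within 5 mm of the block's, underside 70 to 77 mm up, turned under 0.04, tilted under 0.03 rad. All at rest (all of step 3 and all of step 4 and value of joint toggle above 0.85 rad); the robot touches nothing.
It fails at once if a beaker or the vial is knocked over (angle between any of beaker_a, beaker_b, vial_a's own z axis and vertical above 0.6 rad).
Of cartridge_1, cartridge_2, cartridge_3, cartridge_4 only 3 to 4 are there at a start; the rules pass over those that are not, and their reading is None.
At some moment in a run one of cover may be knocked a few centimetres aside while the robot is not near it.
Once in a run the grip may slacken for a moment while it holds something.
It also fails if it takes over 210 s, if anything falls off the work surface, if the arm or the gripper's body presses on something with over 40 N, if the wrist force passes 120 N, or if a joint passes its speed limit or range.

ROBOT

A 7-joint arm with a two-finger parallel gripper is mounted at the origin on a cart in front of the work surface, level with it; the furniture and walls round the work are solid. World frame = base frame: x ahead of the robot, y to its left, z up, the work surface at z = 0. Lengths are in m, angles in rad, forces in N, time in s.
With the tool pointing down it reaches from about 0.425 to 0.925 m from the base axis. Payload 6.8 kg.
Tool frame: the origin (TCP) lies between the finger pads; the fingertips stand robot.finger_overhang ahead of it and the grasp point (between the pads) lies 11 mm behind it (robot.finger_overhang is the distance from the TCP to the fingertips, in m); z points along the fingers, y is the line along which they close (so a half turn about z gives the same grasp; the last joint's range is limited). The gripper opens to 85 mm and grips with 20 to 120 N. Pads are 22 mm wide; open, the fingers measure 114 mm over their backs; the gripper's body (76 mm by 85 mm) begins 54 mm behind the grasp point. The pads swing forward as they close: fully open they stand 13 mm farther back than shut.
Start: joints at [1.056, 0.477, 0.022, 1.555, -0.011, 1.109, -0.083], TCP at [0.267, -0.62, 0.239] pointing down, gripper open.
Joint ranges: [-2.96, 2.96], [-0.34, 2.1], [-1.41, 1.46], [0.24, 2.44], [-1.37, 4.51], [0.17, 1.92], [-2.96, 2.96]. Speed limits (rad/s): [2.39, 2.39, 3.14, 3.14, 3.14, 3.14, 3.14].

INTERFACE

Orientations are given as a unit quaternion [w, x, y, z].
In Python, from rig import robot, eyes gives the robot as it stands.
- The arm moves only by the tool play_rows, never from a script. Its argument "targets" is a list of rows, each a list of 5 numbers: the shift along the world's x, y, z in m, then the turn about the world's z in degrees, then the opening, from 0 (shut) to 1 (fully open). A call has 1 to 5 rows; each row shifts and turns the commanded pose from where the row before left it; what a row does not reach is not made up. A row lasts 1/12 s, in which the tool goes at most 41.7 mm and 7.16 degrees, less where a joint would pass 70% of its speed; a pose out of reach is approached as far as the arm can. A call is refused whole if a number of a shift passes 0.0417 or a number of a turn 7.16, either way. A call with a gripper value outside its range is refused whole. The fingers move at their own pace and stop on an object; the grip force is fixed at half the most. Time passes only in rows, so rows that do not move let the fingers close. It gives the time, the measured TCP pose, the force, the opening and the grip force at its end, in the units of the state.
- robot.sense(): the state, without advancing time (a new reading comes with each control period).
- eyes.get_image(name): name is "side" or "top"; returns the picture (480x640x3 uint8, blue, green, red); there is no depth.
- eyes.calibration(name): a dict with "intrinsics" (3x3 intrinsics, pixels), "dist" ([k1, k2, p1, p2, k3] as OpenCV has them; the pictures are not rectified), "rvec" (rotation vector, rad) and "tvec" (3), from world to camera coordinates, as OpenCV has them. Camera axes: x right, y down, z forward; pixel columns grow to the right and rows downward; lengths in m; the calibration is good to about 2 mm. A picture is of the moment at which its call begins. calibration takes no time and is no camera call.
- robot.finish_job(): hands the job in; it is judged then, once.
The state is a dict: "t": time; "joint_positions": joint angles; "dq": joint speeds; "joint_torque": joint torques, N m; "ee_pos": TCP position; "tcp_rot": TCP orientation; "contact_force": force on the tool from outside, world axes, zero at the start; "moment": the same for the moment, N m; "grip_width": opening from 0.0 (shut) to 1.0 (fully open); "finger_force": force on a finger pad.
Only numpy, scipy, OpenCV 4.12 (cv2) and the standard library are available. Lean on these libraries where they do the work, as an engineer would, in place of code of your own. Each camera call takes 0.05 s, during which the arm holds its last target. There are 200 camera calls.

## Working session

There is one attempt and no reset: what is moved stays moved. The work goes in short steps, Python scripts to look and compute and a tool call to move; the robot and the scene stay as the last step left them, time stands still between calls to the robot, and variables do not carry over. Pictures are saved under pics/ and viewed, at most 14 in all, crops included, and the job is handed in when it is done.

Besides the shell and the picture viewer there is one more tool, called after "Emit:" as name([rows], argument=value, ...), one row to a line, values as JSON. play_rows: Moves the arm, as the interface text tells. Its arguments: {"type":"object","properties":{"targets":{"type":"array"}},"required":["targets"]}

```bash
mkdir -p pics; ls
cat > h.py <<'E'
import numpy as np, cv2
from rig import robot, eyes
def cal(n):
    c=eyes.calibration(n); return [np.array(c[k],float) for k in("intrinsics","dist","rvec","tvec")]
def proj(n,P):
    K,d,r,t=cal(n); return cv2.projectPoints(np.array(P,float).reshape(-1,1,3),r,t,K,d)[0].reshape(-1,2)
def ray(n,uv):
    K,d,r,t=cal(n); R=cv2.Rodrigues(r)[0]
    p=cv2.undistortPoints(np.array(uv,float).reshape(-1,1,2),K,d).reshape(-1,2)
    D=np.c_[p,np.ones(len(p))]@R; return -R.T@t.ravel(),D
def atz(n,uv,z):
    o,D=ray(n,uv); z=np.broadcast_to(z,(len(D),)); return o+D*((z-o[2])/D[:,2])[:,None]
def snap(n,f):
    im=np.ascontiguousarray(eyes.get_image(n)); cv2.imwrite(f"pics/{f}.png",im); return im
E
python3 - <<'E'
from h import *
np.set_printoptions(precision=4,suppress=True)
s=robot.sense(); print(s, robot.finger_overhang)
for n in("top","side"):
    snap(n,n+"0"); print(n,ray(n,[[320,240]]))
E
```

```text
pics
{'t': 0.0, 'joint_positions': array([ 1.0559,  0.4778,  0.0224,  1.5565, -0.0115,  1.1093, -0.0831]), 'dq': array([-0.0022,  0.0001,  0.0006, -0.0009,  0.0006, -0.0008,  0.0013]), 'joint_torque': array([  0.0005, -59.6449,   1.6078, -28.1194,   0.0124,   0.0095,
         0.    ]), 'ee_pos': array([ 0.2668, -0.6194,  0.2383]), 'tcp_rot': array([-0.0008,  0.9794,  0.202 , -0.0003]), 'contact_force': array([-0.2977,  0.2099, -0.1652]), 'moment': array([-0.0261, -0.0186,  0.0104]), 'finger_force': 0.0, 'grip_width': 1.0000784555060271} 0.008
top (array([ 0.349 , -0.2308,  1.199 ]), array([[ 0.115 ,  0.0007, -0.9936]]))
side (array([-0.423 , -0.6191,  0.605 ]), array([[ 0.8175,  0.3407, -0.4644]]))
```

View pics/top0.png

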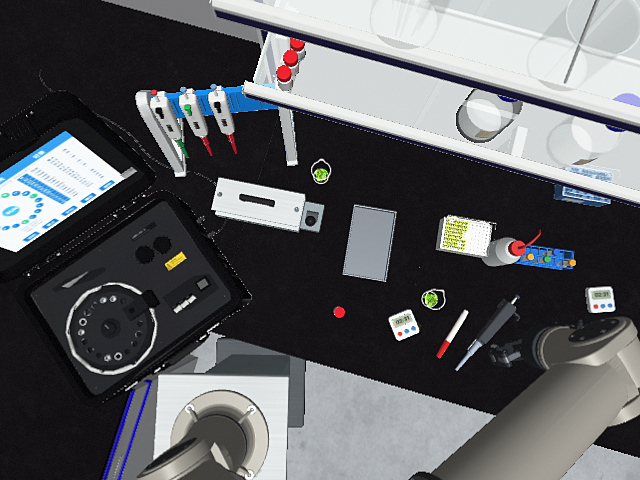

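View pics/side0.png

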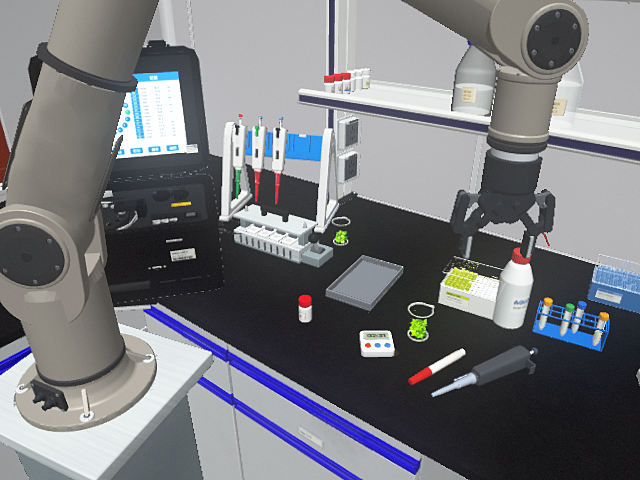

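The top view shows the cover and block at about (260,203), the toggle ball at (311,219) and the tray at (370,243). Beakers are at (321,172) and (433,299), and the vial is at (339,312). The side view shows the cartridges under the cover at about (270,245). I'll zoom in for accuracy.

Run:
```python
from h import *
im=cv2.imread("pics/top0.png")[160:290,205:405]
cv2.imwrite("pics/c1.png",cv2.resize(im,None,fx=4,fy=4,interpolation=cv2.INTER_CUBIC))
im=cv2.imread("pics/side0.png")[195:315,215:415]
cv2.imwrite("pics/c2.png",cv2.resize(im,None,fx=4,fy=4,interpolation=cv2.INTER_CUBIC))
```

```text
(no output)
```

View pics/c1.png

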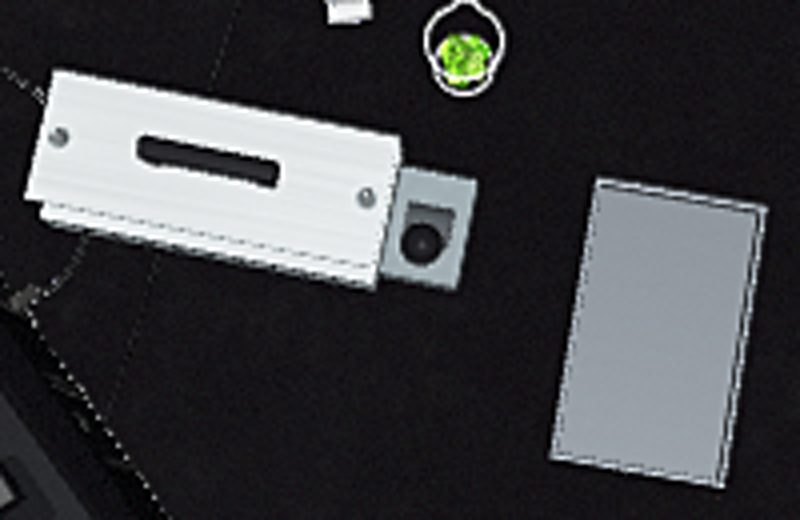

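View pics/c2.png

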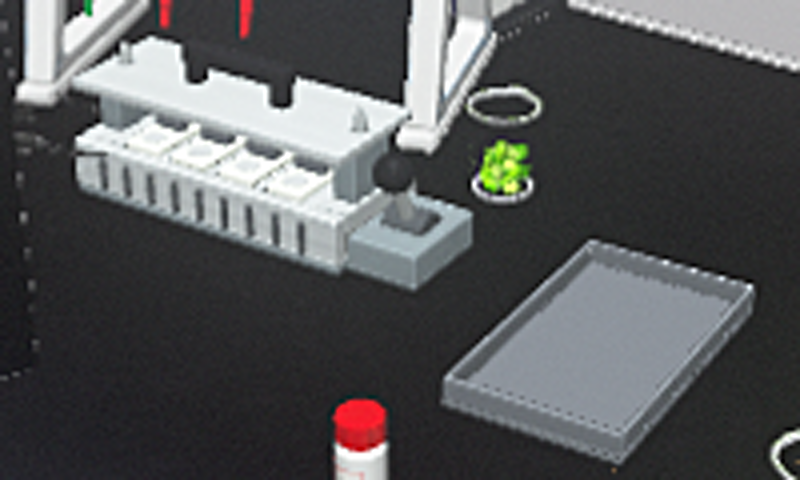

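Run:
```python
from h import *
np.set_printoptions(precision=4,suppress=True)
f=lambda a:np.array([205,160])+(np.array(a,float)+.5)/4-.5
g=lambda a:np.array([215,195])+(np.array(a,float)+.5)/4-.5
pins=atz("top",f([[60,134],[367,196]]),.092);print("pins",pins, np.linalg.norm(pins[0]-pins[1]),pins.mean(0))
d=pins[0]-pins[1];print("yaw of block y", np.degrees(np.arctan2(-d[0],d[1])))
c=atz("top",f([[55,70],[401,136],[373,290],[25,200]]),.08);print("cover",c,c.mean(0),np.linalg.norm(np.diff(c,axis=0),axis=1))
b=atz("top",f([[137,147],[280,175]]),.108);print("bar",b.mean(0))
t=atz("top",f([[597,180],[768,206],[724,487],[550,460]]),.018);print("tray",t,t.mean(0),np.linalg.norm(np.diff(t,axis=0),axis=1))
e=t[0]-t[3];print("tray long axis deg from x",np.degrees(np.arctan2(e[1],e[0])))
print("ball",atz("top",f([[422,243]]),.067))
for n,uv,z in(("bkA",[[321,172]],0.),("vial",[[339,312]],.051),("bkB",[[432,299]],0.)):print(n,atz("top",uv,z))
# side triangulation check: project
m=pins.mean(0); 
print("side check pins expect",g([[126,45],[361,110]]),proj("side",np.c_[pins[:,:2],[.094,.094]]))
```

```text
pins [[ 0.5842  0.0103  0.092 ]
 [ 0.5507 -0.1727  0.092 ]] 0.18597693826533282 [ 0.5675 -0.0812  0.092 ]
yaw of block y -10.402013321395152
cover [[ 0.626   0.0178  0.08  ]
 [ 0.5898 -0.1914  0.08  ]
 [ 0.4963 -0.1771  0.08  ]
 [ 0.5462  0.0318  0.08  ]] [ 0.5646 -0.0797  0.08  ] [0.2123 0.0946 0.2148]
bar [ 0.5666 -0.0805  0.108 ]
tray [[ 0.5774 -0.3137  0.018 ]
 [ 0.563  -0.4219  0.018 ]
 [ 0.3859 -0.3944  0.018 ]
 [ 0.4005 -0.2865  0.018 ]] [ 0.4817 -0.3541  0.018 ] [0.1092 0.1792 0.1089]
tray long axis deg from x -8.762268533975982
ball [[ 0.5272 -0.2052  0.067 ]]
bkA [[ 0.665 -0.229  0.   ]]
vial [[ 0.3101 -0.2787  0.051 ]]
bkB [[ 0.3447 -0.5133  0.    ]]
side check pins expect [[246.125 205.875]
 [304.875 222.125]] [[246.4859 205.3111]
 [304.6281 221.7625]]
```

Both views agree: the pins are 186 mm apart (true value 188) and the tray measures 179 x 109 mm. Four cartridges are present. I'll set out for the toggle with the fingers shut.

Emit:
play_rows([
  [0.017,0.035,0,4.7,0],
  [0.017,0.035,0,4.7,0],
  [0.017,0.035,0,4.7,0],
  [0.017,0.035,0,4.7,0],
  [0.017,0.035,0,4.7,0],
])

```text
t: 0.52
ee_pos: [0.3523, -0.443, 0.2389]
tcp_rot: [-0.0, 0.917, 0.399, -0.0]
contact_force: [1.0, -0.3, 1.3]
grip_width: 0.294
finger_force: 0.0
```

Emit:
play_rows([
  [0.017,0.035,0,4.7,0],
  [0.017,0.035,0,4.7,0],
  [0.017,0.035,0,4.7,0],
  [0.017,0.035,0,4.7,0],
  [0.017,0.035,0,4.7,0],
])

```text
t: 0.93
ee_pos: [0.4373, -0.2681, 0.2392]
tcp_rot: [-0.0, 0.816, 0.577, -0.0]
contact_force: [1.2, -0.2, 0.2]
grip_width: 0.003
finger_force: 0.0
```

Emit:
play_rows([
  [0.017,0.035,0,4.7,0],
  [0.017,0.035,0,4.7,0],
  [0,0,0,0,0],
])

```text
t: 1.18
ee_pos: [0.4745, -0.1914, 0.2396]
tcp_rot: [-0.001, 0.763, 0.647, 0.002]
contact_force: [1.1, -0.5, 0.3]
grip_width: 0.002
finger_force: 0.0
```

Run:
```python
from h import *
np.set_printoptions(precision=4,suppress=True)
for z in(0,.17):print("case",z,atz("top",[[250,297],[240,280],[215,225],[180,195]],z)[:,:2].tolist())
```

```text
case 0 [[0.3411043664690465, -0.05808173734779032], [0.3828358964920894, -0.03137581437110784], [0.5208581219832523, 0.03806706051551981], [0.5967952924184632, 0.1316047771992366]]
case 0.17 [[0.34222225924696614, -0.08256675580495293], [0.3780368118455622, -0.05964737847528581], [0.4964893165080815, -5.058214762723723e-05], [0.5616596034167739, 0.08022472700762731]]
```

Emit:
play_rows([
  [0,-0.006,-0.04,-1,0],
  [0,0,-0.04,0,0],
  [0,0,-0.04,0,0],
  [0,0,-0.04,0,0],
  [0,0,-0.02,0,0],
])

```text
t: 1.6
ee_pos: [0.4681, -0.2052, 0.055]
tcp_rot: [-0.003, 0.773, 0.634, -0.001]
contact_force: [-0.0, 0.1, 0.0]
grip_width: 0.001
finger_force: 0.0
```

Emit:
play_rows([
  [0.015,-0.002,0,0,0],
  [0.015,-0.003,0,0,0],
  [0.012,-0.002,0,0,0],
  [0.01,-0.002,0,0,0],
  [0,0,0,0,0],
])

```text
t: 2.02
ee_pos: [0.5248, -0.2154, 0.0592]
tcp_rot: [0.001, 0.773, 0.634, 0.001]
contact_force: [0.7, -0.9, -0.4]
grip_width: -0.004
finger_force: 0.0
```

Emit:
play_rows([
  [0.007,0,0,0,0],
  [0.006,0,0,0,0],
  [0,0,0,0,0],
  [0,0,0,0,0],
])

```text
t: 2.35
ee_pos: [0.5365, -0.2146, 0.0594]
tcp_rot: [0.0, 0.773, 0.634, 0.0]
contact_force: [-0.2, -0.9, -0.0]
grip_width: -0.001
finger_force: 0.0
```

Run:
```python
from h import *
im=snap("side","s1"); snap("top","t1")
cv2.imwrite("pics/c3.png",cv2.resize(im[150:300,215:415],None,fx=4,fy=4,interpolation=cv2.INTER_CUBIC))
```

```text
(no output)
```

View pics/c3.png

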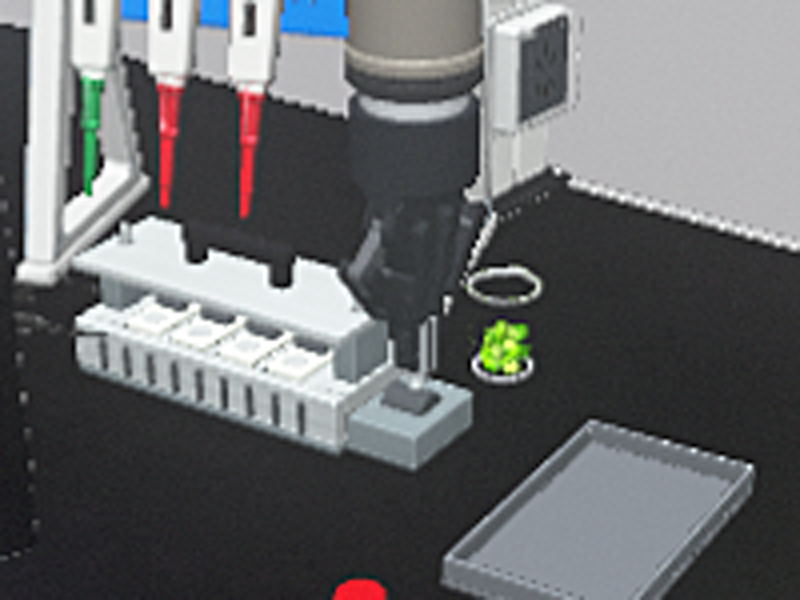

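The lever now leans to +x behind the fingers and nothing else has been disturbed. I'll push a little further, until it meets the stop.

Emit:
play_rows([
  [0.005,-0.001,0,0,0],
  [0,0,0,0,0],
  [0,0,0,0,0],
])

```text
t: 2.7
ee_pos: [0.5405, -0.2157, 0.0591]
tcp_rot: [-0.001, 0.773, 0.634, -0.0]
contact_force: [-3.0, -0.1, 0.2]
grip_width: -0.0
finger_force: 1.5
```

Emit:
play_rows([
  [0.005,-0.001,0,0,0],
  [0,0,0,0,0],
  [0,0,0,0,0],
])

```text
t: 2.95
ee_pos: [0.5411, -0.2167, 0.0581]
tcp_rot: [-0.004, 0.773, 0.634, -0.004]
contact_force: [-13.5, 2.1, 5.7]
grip_width: -0.001
finger_force: 6.7
```

The toggle is against its stop at 13 N. I'll back off, rise and go over the cover's grip bar.

Emit:
play_rows([
  [-0.03,0.005,0,0,0],
  [-0.03,0.005,0.02,0,0],
  [0,0,0.04,0,0],
  [0,0,0.04,0,0.4],
  [0,0,0.04,0.5,0.7],
])

```text
t: 3.37
ee_pos: [0.4858, -0.2068, 0.2011]
tcp_rot: [0.0, 0.77, 0.638, 0.0]
contact_force: [1.8, -0.3, 0.4]
grip_width: 0.27
finger_force: 0.0
```

Emit:
play_rows([
  [0.02,0.03,0,0.5,0.7],
  [0.02,0.035,0,0,0.7],
  [0.02,0.035,0,0,0.7],
  [0.02,0.03,0,0,0.7],
  [0,0,0,0,0.7],
])

```text
t: 3.78
ee_pos: [0.5705, -0.0679, 0.2007]
tcp_rot: [0.0, 0.764, 0.645, 0.004]
contact_force: [0.5, 1.7, 0.7]
grip_width: 0.699
finger_force: 0.0
```

Run:
```python
from h import *
im=snap("top","t2"); print(robot.sense()["ee_pos"],robot.sense()["tcp_rot"])
cv2.imwrite("pics/c4.png",cv2.resize(im[150:310,205:405],None,fx=3.5,fy=3.5,interpolation=cv2.INTER_CUBIC))
```

```text
[ 0.56867416 -0.07178968  0.20007266] [1.88675417e-04 7.65273682e-01 6.43701305e-01 2.18744133e-03]
```

View pics/c4.png

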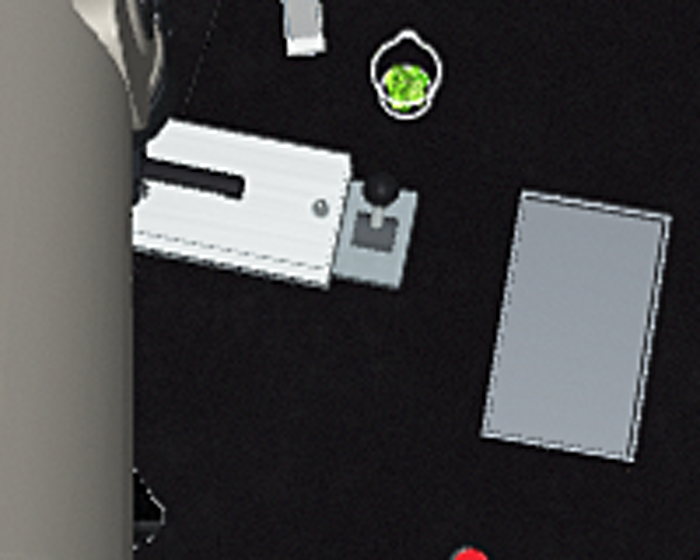

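The toggle is at off and the beaker and tray are untouched. Next I'll descend on the grip bar.

Emit:
play_rows([
  [-0.001,-0.006,-0.03,-0.5,0.7],
  [0,0,-0.03,0,0.7],
  [0,0,-0.03,0,0.7],
  [0,0,-0.015,0,0.7],
  [0,0,0,0,0.7],
])

```text
t: 4.25
ee_pos: [0.5624, -0.0841, 0.0909]
tcp_rot: [-0.002, 0.771, 0.637, -0.002]
contact_force: [-0.3, -0.9, -0.1]
grip_width: 0.699
finger_force: 0.0
```

Emit:
play_rows([
  [0,0,0,0,0],
  [0,0,0,0,0],
  [0,0,0,0,0],
  [0,0,0,0,0],
  [0,0,0,0,0],
])

```text
t: 4.67
ee_pos: [0.5664, -0.0832, 0.096]
tcp_rot: [0.001, 0.77, 0.638, 0.001]
contact_force: [0.2, -1.5, 7.1]
grip_width: 0.147
finger_force: 59.7
```

Emit:
play_rows([
  [0,0,0.01,0,0],
  [0,0,0.015,0,0],
  [0,0,0.02,0,0],
  [0,0,0.02,0,0],
  [0,0,0.015,0,0],
])

```text
t: 5.08
ee_pos: [0.565, -0.0828, 0.1762]
tcp_rot: [0.0, 0.77, 0.638, 0.0]
contact_force: [0.2, 0.5, -3.6]
grip_width: 0.152
finger_force: 59.1
```

Emit:
play_rows([
  [-0.02,-0.015,0,2,0],
  [-0.025,-0.018,0,2.5,0],
  [-0.025,-0.018,0,2.5,0],
  [-0.025,-0.018,0,2.5,0],
  [-0.02,-0.015,0,1.5,0],
])

```text
t: 5.5
ee_pos: [0.4474, -0.168, 0.1744]
tcp_rot: [-0.001, 0.705, 0.709, -0.001]
contact_force: [0.4, -0.7, -3.1]
grip_width: 0.147
finger_force: 59.1
```

Run:
```python
from h import *
s=robot.sense();print(s["ee_pos"],s["tcp_rot"],s["contact_force"],s["grip_width"])
im=snap("side","s2")
cv2.imwrite("pics/c5.png",cv2.resize(im[150:350,180:420],None,fx=3,fy=3,interpolation=cv2.INTER_CUBIC))
```

```text
[ 0.44735644 -0.16797249  0.17441952] [-5.15567438e-04  7.05349720e-01  7.08858885e-01 -7.66749394e-04] [ 0.39023533 -0.67637587 -3.05261002] 0.14748486539670344
```

View pics/c5.png

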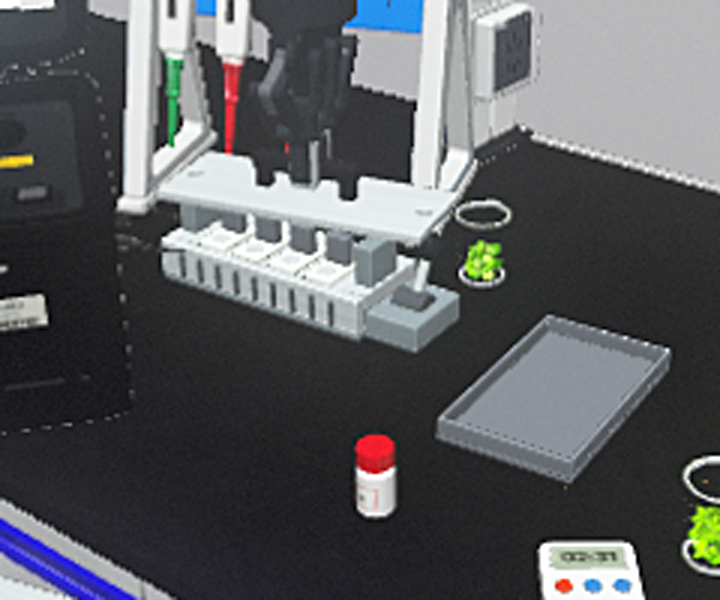

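The cover is held level over clear bench, with the block's four tabs visible and the toggle leaning off. Now lowering.

Emit:
play_rows([
  [0.001,0.003,-0.035,0,0],
  [0,0,-0.035,0,0],
  [0,0,-0.035,0,0],
  [0,0,-0.025,0,0],
  [0,0,-0.013,0,0],
])

```text
t: 5.97
ee_pos: [0.4491, -0.1632, 0.0287]
tcp_rot: [-0.002, 0.706, 0.708, -0.001]
contact_force: [-0.4, -0.1, -2.9]
grip_width: 0.146
finger_force: 59.2
```

Emit:
play_rows([
  [0,0,-0.005,0,0],
  [0,0,-0.004,0,0],
  [0,0,0,0,0],
])

```text
t: 6.22
ee_pos: [0.4514, -0.1638, 0.0227]
tcp_rot: [0.0, 0.706, 0.708, -0.0]
contact_force: [-0.2, -0.0, -2.6]
grip_width: 0.144
finger_force: 59.2
```

Emit:
play_rows([
  [0,0,-0.002,0,0],
  [0,0,0,0,0],
  [0,0,0,0,0.6],
  [0,0,0,0,0.6],
  [0,0,0,0,0.6],
])

```text
t: 6.63
ee_pos: [0.4519, -0.1642, 0.0211]
tcp_rot: [0.001, 0.706, 0.708, 0.0]
contact_force: [-0.2, -1.0, 0.5]
grip_width: 0.568
finger_force: 0.0
```

Emit:
play_rows([
  [0,0,0.02,0,0.6],
  [0,0,0.035,0,0.6],
  [0,0,0.04,0,0.6],
  [0,0,0.04,0,0.6],
  [0,0,0.02,0,0.6],
])

```text
t: 7.05
ee_pos: [0.4531, -0.1642, 0.18]
tcp_rot: [0.003, 0.706, 0.708, 0.001]
contact_force: [1.4, -0.4, -0.3]
grip_width: 0.599
finger_force: 0.0
```

The cover is down and released. Next is the nearest cartridge (pocket y = -57), at about (0.557, -0.137).

Emit:
play_rows([
  [0.026,0.007,0,-2.6,0.6],
  [0.026,0.007,0,-2.6,0.6],
  [0.026,0.007,0,-2.6,0.6],
  [0.025,0.006,0,-2.6,0.6],
  [0,0,0,0,0.6],
])

```text
t: 7.47
ee_pos: [0.5589, -0.1345, 0.1761]
tcp_rot: [0.001, 0.767, 0.642, 0.002]
contact_force: [0.8, 0.2, 1.1]
grip_width: 0.601
finger_force: 0.0
```

Run:
```python
from h import *
s=robot.sense();print(s["ee_pos"],s["tcp_rot"])
im=snap("top","t3"); a=cv2.resize(im[150:310,205:405],None,fx=4,fy=4,interpolation=cv2.INTER_CUBIC)[:560,:800]
cv2.imwrite("pics/c6.png",a)
```

```text
[ 0.55891099 -0.13451962  0.17613211] [0.00100163 0.76685108 0.64181961 0.00245105]
```

View pics/c6.png

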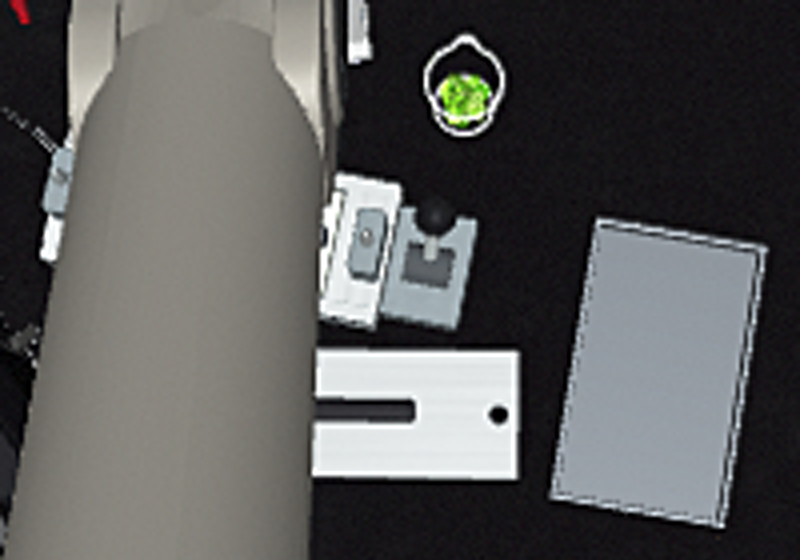

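The cover lies flat along world y with its right hole at crop (498,414), the toggle is off, and nothing else has moved. Descending on the first tab.

Emit:
play_rows([
  [-0.001,-0.001,-0.035,-0.4,0.6],
  [0,0,-0.035,0,0.6],
  [0,0,-0.035,0,0.6],
  [0,0,-0.016,0,0.6],
  [0,0,0,0,0.6],
])

```text
t: 7.93
ee_pos: [0.5489, -0.1381, 0.0505]
tcp_rot: [-0.003, 0.769, 0.639, -0.003]
contact_force: [0.8, -0.5, 0.4]
grip_width: 0.595
finger_force: 0.0
```

Emit:
play_rows([
  [0,0,0,0,0.3],
  [0,0,0,0,0],
  [0,0,0,0,0],
  [0,0,0,0,0],
  [0,0,0,0,0],
])

```text
t: 8.35
ee_pos: [0.5554, -0.1383, 0.0564]
tcp_rot: [0.002, 0.769, 0.639, 0.002]
contact_force: [2.4, -0.5, 7.0]
grip_width: 0.121
finger_force: 63.4
```

Emit:
play_rows([
  [0,0,0.01,0,0],
  [0,0,0.02,0,0],
  [0,0,0.03,0,0],
  [0,0,0.03,0,0],
  [0,0,0.02,0,0],
])

```text
t: 8.77
ee_pos: [0.5532, -0.1379, 0.1672]
tcp_rot: [0.001, 0.769, 0.639, 0.0]
contact_force: [0.5, -0.2, -1.5]
grip_width: 0.124
finger_force: 62.4
```

Emit:
play_rows([
  [-0.003,-0.02,0,0.4,0],
  [-0.005,-0.035,0,0.4,0],
  [-0.006,-0.038,0,0.4,0],
  [-0.006,-0.038,0,0.4,0],
  [-0.006,-0.038,0,0.4,0],
])

```text
t: 9.18
ee_pos: [0.5258, -0.3082, 0.1647]
tcp_rot: [-0.0, 0.758, 0.653, -0.0]
contact_force: [1.2, 0.1, -1.3]
grip_width: 0.12
finger_force: 62.5
```

Emit:
play_rows([
  [-0.006,-0.038,0,0,0],
  [-0.005,-0.028,0,0,0],
  [-0.001,-0.01,0,0,0],
  [0,0,0,0,0],
])

```text
t: 9.52
ee_pos: [0.5127, -0.3867, 0.1641]
tcp_rot: [-0.0, 0.76, 0.65, -0.001]
contact_force: [0.0, -0.2, -0.4]
grip_width: 0.123
finger_force: 62.4
```

Emit:
play_rows([
  [0.004,0.003,-0.03,0,0],
  [0,0,-0.03,0,0],
  [0,0,-0.025,0,0],
  [0,0,-0.015,0,0],
  [0,0,-0.008,0,0],
])

```text
t: 9.93
ee_pos: [0.5182, -0.3765, 0.0539]
tcp_rot: [-0.003, 0.757, 0.653, -0.0]
contact_force: [-0.2, 0.1, 0.1]
grip_width: 0.121
finger_force: 63.7
```

Emit:
play_rows([
  [0,0,-0.002,0,0],
  [0,0,0,0,0],
  [0,0,0,0,0],
])

```text
t: 10.18
ee_pos: [0.5201, -0.3797, 0.0556]
tcp_rot: [0.001, 0.758, 0.652, 0.0]
contact_force: [0.4, -0.1, -0.1]
grip_width: 0.12
finger_force: 63.7
```

Emit:
play_rows([
  [0,-0.002,-0.002,0,0],
  [0,0,-0.001,0,0],
  [0,0,0,0,0],
  [0,0,0,0,0],
])

```text
t: 10.52
ee_pos: [0.5198, -0.3828, 0.0524]
tcp_rot: [0.001, 0.758, 0.652, 0.0]
contact_force: [0.5, -1.9, 2.5]
grip_width: 0.121
finger_force: 64.4
```

Contact with the floor. Release, rise and go to pocket y = -19.

Emit:
play_rows([
  [0,0,0,0,0.5],
  [0,0,0,0,0.5],
  [0,0,0.01,0,0.5],
  [0,0,0.035,0,0.5],
  [0,0,0.035,0,0.5],
])

```text
t: 10.93
ee_pos: [0.5177, -0.3809, 0.1309]
tcp_rot: [-0.002, 0.758, 0.652, -0.0]
contact_force: [1.5, -0.5, 0.8]
grip_width: 0.499
finger_force: 0.0
```

Run:
```python
from h import *
a=snap("top","t4")[190:300,320:420]; b=snap("side","s4")[230:340,300:440]
k=lambda i:cv2.resize(i,(400,440),interpolation=cv2.INTER_CUBIC)
cv2.imwrite("pics/c7.png",np.hstack([k(a),k(b)]))
```

```text
(no output)
```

View pics/c7.png

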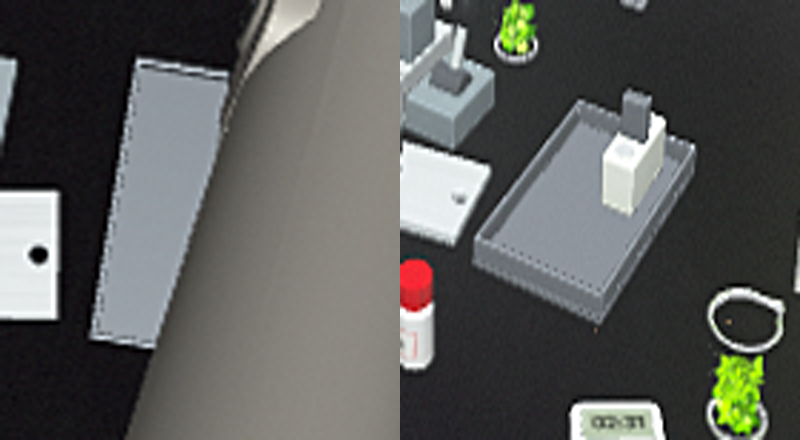

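The first cartridge stands upright inside the far right quarter of the tray (side crop about (635,170)). On to the second.

Emit:
play_rows([
  [0.006,0.03,0.03,-0.4,0.5],
  [0.006,0.038,0,-0.4,0.5],
  [0.006,0.038,0,-0.4,0.5],
  [0.006,0.038,0,-0.4,0.5],
  [0.006,0.038,0,0,0.5],
])

```text
t: 11.45
ee_pos: [0.5488, -0.199, 0.1611]
tcp_rot: [0.0, 0.767, 0.641, 0.0]
contact_force: [0.2, 0.5, -0.1]
grip_width: 0.501
finger_force: 0.0
```

Emit:
play_rows([
  [0.006,0.038,0,0,0.5],
  [0.006,0.038,0,0,0.5],
  [0.003,0.022,0,0,0.5],
  [0,0,0,0,0.5],
  [0,0,0,0,0.5],
])

```text
t: 11.87
ee_pos: [0.5641, -0.1008, 0.1609]
tcp_rot: [-0.0, 0.766, 0.643, 0.0]
contact_force: [-0.1, -0.1, 0.0]
grip_width: 0.498
finger_force: 0.0
```

Emit:
play_rows([
  [-0.001,0,-0.03,-0.4,0.5],
  [0,0,-0.03,0,0.5],
  [0,0,-0.03,0,0.5],
  [0,0,-0.015,0,0.5],
  [0,0,0,0,0.5],
])

```text
t: 12.28
ee_pos: [0.5598, -0.1046, 0.052]
tcp_rot: [-0.002, 0.77, 0.638, -0.003]
contact_force: [-0.2, 0.2, 0.6]
grip_width: 0.502
finger_force: 0.0
```

Emit:
play_rows([
  [0,0,0,0,0.3],
  [0,0,0,0,0],
  [0,0,0,0,0],
  [0,0,0,0,0],
  [0,0,0,0,0],
])

```text
t: 12.7
ee_pos: [0.5639, -0.1033, 0.0569]
tcp_rot: [0.001, 0.769, 0.639, 0.001]
contact_force: [-1.3, -1.1, 5.6]
grip_width: 0.124
finger_force: 62.7
```

Emit:
play_rows([
  [0,0,0.01,0,0],
  [0,0,0.02,0,0],
  [0,0,0.03,0,0],
  [0,0,0.03,0,0],
  [0,0,0.02,0,0],
])

```text
t: 13.12
ee_pos: [0.5638, -0.1025, 0.169]
tcp_rot: [0.001, 0.769, 0.639, 0.001]
contact_force: [-0.3, 0.5, -1.5]
grip_width: 0.122
finger_force: 61.9
```

Emit:
play_rows([
  [-0.01,-0.025,0,0.5,0],
  [-0.016,-0.035,0,0.5,0],
  [-0.017,-0.036,0,0.5,0],
  [-0.017,-0.036,0,0.3,0],
  [-0.017,-0.036,0,0,0],
])

```text
t: 13.53
ee_pos: [0.485, -0.272, 0.1665]
tcp_rot: [0.0, 0.759, 0.651, 0.0]
contact_force: [1.3, -0.9, -0.3]
grip_width: 0.123
finger_force: 61.9
```

Emit:
play_rows([
  [-0.017,-0.036,0,0,0],
  [-0.017,-0.036,0,0,0],
  [-0.01,-0.02,0,0,0],
  [-0.003,-0.008,0,0,0],
  [0,0,0,0,0],
])

```text
t: 13.95
ee_pos: [0.4373, -0.3732, 0.166]
tcp_rot: [0.0, 0.761, 0.649, -0.0]
contact_force: [0.1, 0.2, -1.0]
grip_width: 0.121
finger_force: 61.9
```

Emit:
play_rows([
  [0.001,0.001,-0.03,0,0],
  [0,0,-0.03,0,0],
  [0,0,-0.025,0,0],
  [0,0,-0.015,0,0],
  [0,0,-0.008,0,0],
])

```text
t: 14.37
ee_pos: [0.4403, -0.3664, 0.0556]
tcp_rot: [-0.002, 0.758, 0.652, 0.0]
contact_force: [-0.3, 0.1, -1.0]
grip_width: 0.125
finger_force: 61.9
```

Emit:
play_rows([
  [0,0,-0.003,0,0],
  [0,0,-0.002,0,0],
  [0,0,0,0,0],
  [0,0,0,0,0],
])

```text
t: 14.7
ee_pos: [0.441, -0.3699, 0.0537]
tcp_rot: [0.001, 0.759, 0.651, 0.0]
contact_force: [0.4, 0.2, -0.8]
grip_width: 0.124
finger_force: 61.8
```

Emit:
play_rows([
  [0,0,-0.002,0,0],
  [0,0,0,0,0],
  [0,0,0,0,0.5],
  [0,0,0,0,0.5],
  [0,0,0,0,0.5],
])

```text
t: 15.12
ee_pos: [0.4402, -0.3701, 0.051]
tcp_rot: [0.001, 0.759, 0.651, 0.0]
contact_force: [-0.6, 1.0, -0.7]
grip_width: 0.498
finger_force: 0.0
```

Emit:
play_rows([
  [0,0,0.02,0,0.5],
  [0,0,0.04,0,0.5],
  [0,0,0.04,0,0.5],
  [0.01,0.03,0.01,-0.5,0.5],
  [0.012,0.035,0,-0.5,0.5],
])

```text
t: 15.53
ee_pos: [0.4632, -0.3084, 0.1645]
tcp_rot: [0.004, 0.767, 0.641, 0.001]
contact_force: [1.5, 0.9, -0.6]
grip_width: 0.501
finger_force: 0.0
```

Emit:
play_rows([
  [0.016,0.036,0,-0.4,0.5],
  [0.016,0.036,0,0,0.5],
  [0.016,0.036,0,0,0.5],
  [0.016,0.036,0,0,0.5],
  [0.016,0.036,0,0,0.5],
])

```text
t: 15.95
ee_pos: [0.5424, -0.1231, 0.1607]
tcp_rot: [0.0, 0.767, 0.641, 0.0]
contact_force: [1.2, -0.1, -0.1]
grip_width: 0.502
finger_force: 0.0
```

Emit:
play_rows([
  [0.016,0.036,0,0,0.5],
  [0.01,0.02,0,0,0.5],
  [0.002,0.006,0,0,0.5],
  [0,0,0,0,0.5],
  [0,0,0,0,0.5],
])

```text
t: 16.37
ee_pos: [0.5694, -0.0638, 0.1602]
tcp_rot: [0.0, 0.767, 0.641, -0.001]
contact_force: [0.2, -1.0, -0.3]
grip_width: 0.501
finger_force: 0.0
```

Emit:
play_rows([
  [0.001,0.002,-0.03,0,0.5],
  [0,0,-0.03,0,0.5],
  [0,0,-0.03,0,0.5],
  [0,0,-0.015,0,0.5],
  [0,0,0,0,0.5],
])

```text
t: 16.78
ee_pos: [0.5673, -0.0637, 0.0518]
tcp_rot: [-0.002, 0.768, 0.64, -0.003]
contact_force: [-1.0, -0.2, -0.3]
grip_width: 0.503
finger_force: 0.0
```

Emit:
play_rows([
  [0,0,0,0,0.3],
  [0,0,0,0,0],
  [0,0,0,0,0],
  [0,0,0,0,0],
  [0,0,0,0,0],
])

```text
t: 17.2
ee_pos: [0.5719, -0.0613, 0.0569]
tcp_rot: [0.001, 0.767, 0.641, 0.001]
contact_force: [-2.1, -1.4, 6.9]
grip_width: 0.12
finger_force: 63.6
```

Emit:
play_rows([
  [0,0,0.01,0,0],
  [0,0,0.02,0,0],
  [0,0,0.03,0,0],
  [0,0,0.03,0,0],
  [0,0,0.02,0,0],
])

```text
t: 17.62
ee_pos: [0.5718, -0.0603, 0.169]
tcp_rot: [0.001, 0.767, 0.642, 0.001]
contact_force: [1.0, -0.2, -0.5]
grip_width: 0.124
finger_force: 62.7
```

Emit:
play_rows([
  [-0.004,-0.025,0,0.4,0],
  [-0.006,-0.036,0,0.4,0],
  [-0.006,-0.038,0,0.4,0],
  [-0.006,-0.038,0,0,0],
  [-0.006,-0.038,0,0,0],
])

```text
t: 18.03
ee_pos: [0.5425, -0.2371, 0.1665]
tcp_rot: [0.0, 0.76, 0.65, 0.0]
contact_force: [0.6, -0.5, -0.6]
grip_width: 0.125
finger_force: 62.7
```

Emit:
play_rows([
  [-0.006,-0.038,0,0,0],
  [-0.006,-0.036,0,0,0],
  [-0.004,-0.02,0,0,0],
  [-0.002,-0.007,0,0,0],
  [0,0,0,0,0],
])

```text
t: 18.45
ee_pos: [0.5238, -0.3391, 0.1659]
tcp_rot: [0.0, 0.762, 0.648, -0.0]
contact_force: [-0.2, 0.1, -1.2]
grip_width: 0.125
finger_force: 62.7
```

Emit:
play_rows([
  [0.001,0.002,-0.03,0,0],
  [0,0,-0.03,0,0],
  [0,0,-0.025,0,0],
  [0,0,-0.015,0,0],
  [0,0,-0.008,0,0],
])

```text
t: 18.87
ee_pos: [0.5256, -0.3311, 0.0555]
tcp_rot: [-0.002, 0.759, 0.651, 0.0]
contact_force: [-0.0, 0.2, -1.2]
grip_width: 0.12
finger_force: 62.7
```

Emit:
play_rows([
  [0,0,-0.003,0,0],
  [0,0,-0.002,0,0],
  [0,0,0,0,0],
  [0,0,0,0,0],
])

```text
t: 19.2
ee_pos: [0.527, -0.3347, 0.0538]
tcp_rot: [0.001, 0.76, 0.65, 0.001]
contact_force: [-0.2, 0.1, 0.3]
grip_width: 0.116
finger_force: 62.7
```

Emit:
play_rows([
  [0,0,-0.002,0,0],
  [0,0,0,0,0],
  [0,0,0,0,0.5],
  [0,0,0,0,0.5],
  [0,0,0,0,0.5],
])

```text
t: 19.62
ee_pos: [0.5261, -0.335, 0.0509]
tcp_rot: [0.0, 0.76, 0.649, 0.0]
contact_force: [-0.2, 0.3, 0.6]
grip_width: 0.501
finger_force: 0.0
```

Emit:
play_rows([
  [0,0,0.02,0,0.5],
  [0,0,0.04,0,0.5],
  [0,0,0.04,0,0.5],
  [0.006,0.03,0.01,-0.4,0.5],
  [0.006,0.038,0,-0.4,0.5],
])

```text
t: 20.03
ee_pos: [0.5397, -0.2712, 0.1648]
tcp_rot: [0.004, 0.767, 0.641, 0.001]
contact_force: [1.2, 0.7, -0.4]
grip_width: 0.496
finger_force: 0.0
```

Emit:
play_rows([
  [0.006,0.036,0,-0.4,0.5],
  [0.006,0.036,0,0,0.5],
  [0.006,0.036,0,0,0.5],
  [0.006,0.036,0,0,0.5],
  [0.006,0.036,0,0,0.5],
])

```text
t: 20.45
ee_pos: [0.568, -0.0852, 0.1606]
tcp_rot: [0.0, 0.767, 0.641, 0.0]
contact_force: [0.5, 0.2, -0.0]
grip_width: 0.502
finger_force: 0.0
```

Emit:
play_rows([
  [0.006,0.036,0,0,0.5],
  [0.003,0.02,0,0,0.5],
  [0.001,0.006,0,0,0.5],
  [0,0,0,0,0.5],
  [0,0,0,0,0.5],
])

```text
t: 20.87
ee_pos: [0.5778, -0.026, 0.1603]
tcp_rot: [0.0, 0.767, 0.641, -0.0]
contact_force: [-0.3, -0.3, 0.1]
grip_width: 0.501
finger_force: 0.0
```

Emit:
play_rows([
  [0.001,0.001,-0.03,0,0.5],
  [0,0,-0.03,0,0.5],
  [0,0,-0.03,0,0.5],
  [0,0,-0.015,0,0.5],
  [0,0,0,0,0.5],
])

```text
t: 21.28
ee_pos: [0.5758, -0.027, 0.0517]
tcp_rot: [-0.002, 0.768, 0.64, -0.003]
contact_force: [0.0, 0.5, 0.2]
grip_width: 0.503
finger_force: 0.0
```

Emit:
play_rows([
  [0,0,0,0,0.3],
  [0,0,0,0,0],
  [0,0,0,0,0],
  [0,0,0,0,0],
  [0,0,0,0,0],
])

```text
t: 21.7
ee_pos: [0.579, -0.0244, 0.057]
tcp_rot: [0.001, 0.767, 0.641, -0.0]
contact_force: [-5.3, -2.0, 6.9]
grip_width: 0.122
finger_force: 59.6
```

Emit:
play_rows([
  [0,0,0.01,0,0],
  [0,0,0.02,0,0],
  [0,0,0.03,0,0],
  [0,0,0.03,0,0],
  [0,0,0.02,0,0],
])

```text
t: 22.12
ee_pos: [0.5807, -0.0235, 0.1697]
tcp_rot: [0.002, 0.767, 0.642, 0.002]
contact_force: [0.0, 0.2, 0.4]
grip_width: 0.126
finger_force: 58.6
```

Emit:
play_rows([
  [-0.01,-0.025,0,0.4,0],
  [-0.016,-0.035,0,0.4,0],
  [-0.016,-0.036,0,0.4,0],
  [-0.016,-0.036,0,0,0],
  [-0.016,-0.036,0,0,0],
])

```text
t: 22.53
ee_pos: [0.5048, -0.1934, 0.1671]
tcp_rot: [0.001, 0.76, 0.65, 0.001]
contact_force: [0.8, 0.0, 0.0]
grip_width: 0.126
finger_force: 58.6
```

Emit:
play_rows([
  [-0.016,-0.036,0,0,0],
  [-0.016,-0.036,0,0,0],
  [-0.016,-0.036,0,0,0],
  [-0.01,-0.02,0,0,0],
  [-0.003,-0.005,0,0,0],
])

```text
t: 22.95
ee_pos: [0.4414, -0.3304, 0.1667]
tcp_rot: [0.002, 0.763, 0.647, -0.001]
contact_force: [0.1, 0.4, -0.2]
grip_width: 0.123
finger_force: 58.6
```

Emit:
play_rows([
  [0,0,-0.02,0,0],
  [0,0,0,0,0],
])

```text
t: 23.12
ee_pos: [0.443, -0.3245, 0.1443]
tcp_rot: [-0.001, 0.761, 0.649, -0.0]
contact_force: [-0.2, 1.2, -1.2]
grip_width: 0.129
finger_force: 58.6
```

Emit:
play_rows([
  [0.002,0,-0.03,0,0],
  [0,0,-0.025,0,0],
  [0,0,-0.02,0,0],
  [0,0,-0.01,0,0],
  [0,0,-0.003,0,0],
])

```text
t: 23.53
ee_pos: [0.4459, -0.3234, 0.0566]
tcp_rot: [-0.001, 0.76, 0.65, -0.0]
contact_force: [-1.3, -0.1, -0.5]
grip_width: 0.121
finger_force: 58.7
```

Emit:
play_rows([
  [0,0,-0.003,0,0],
  [0,0,0,0,0],
  [0,0,0,0,0],
])

```text
t: 23.78
ee_pos: [0.4468, -0.325, 0.0557]
tcp_rot: [0.001, 0.76, 0.65, 0.0]
contact_force: [-0.8, 0.5, -0.6]
grip_width: 0.129
finger_force: 58.7
```

Emit:
play_rows([
  [0,0,-0.002,0,0],
  [0,0,-0.002,0,0],
  [0,0,0,0,0],
  [0,0,0,0,0.5],
  [0,0,0,0,0.5],
])

```text
t: 24.2
ee_pos: [0.4463, -0.3251, 0.0512]
tcp_rot: [0.001, 0.76, 0.649, 0.0]
contact_force: [0.4, 0.1, 0.2]
grip_width: 0.396
finger_force: 0.0
```

Emit:
play_rows([
  [0,0,0,0,0.5],
  [0,0,0.03,0,0.5],
  [0,0,0.04,0,0.5],
  [0.025,0.01,0.035,0,0.5],
  [0.03,0.02,0,0,0.5],
])

```text
t: 24.62
ee_pos: [0.501, -0.3006, 0.1601]
tcp_rot: [0.005, 0.763, 0.647, 0.001]
contact_force: [1.6, -1.0, 0.7]
grip_width: 0.502
finger_force: 0.0
```

Emit:
play_rows([
  [0.03,0.03,0,0,0.5],
  [0.03,0.035,0,0,0.5],
  [0.02,0.035,0,0,0.5],
  [0,0.035,0,0,0.5],
  [0,0.035,0,0,0.5],
])

```text
t: 25.03
ee_pos: [0.5771, -0.127, 0.1532]
tcp_rot: [-0.0, 0.76, 0.65, 0.0]
contact_force: [0.4, 0.5, -0.3]
grip_width: 0.499
finger_force: 0.0
```

Run:
```python
from h import *
a=snap("top","t5")[170:330,200:430]; b=snap("side","s5")[200:340,240:440]
cv2.imwrite("pics/c8.png",np.hstack([cv2.resize(a,(460,320)),cv2.resize(b,(340,320))]))
cv2.imwrite("pics/c8.png",np.vstack([cv2.resize(a,(430,300),interpolation=3),cv2.resize(b,(430,300),interpolation=3)]))
```

```text
(no output)
```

View pics/c8.png

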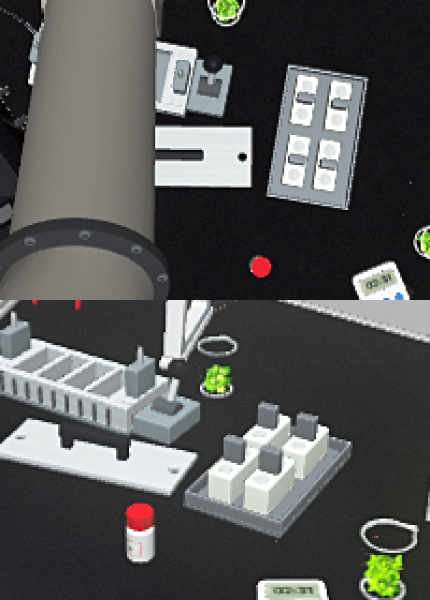

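All four cartridges stand upright in the tray and the block is empty. The cover's right hole is unchanged at (329,253). I'll go above the cover and check its pose with the side camera.

Emit:
play_rows([
  [-0.025,-0.007,0,2,0.6],
  [-0.03,-0.008,0,2.5,0.6],
  [-0.03,-0.009,-0.01,2.5,0.6],
  [-0.03,-0.009,-0.02,2,0.6],
  [-0.01,-0.003,0,0,0.6],
])

```text
t: 25.55
ee_pos: [0.4441, -0.1668, 0.1204]
tcp_rot: [-0.003, 0.708, 0.707, -0.003]
contact_force: [-1.2, -0.2, 0.5]
grip_width: 0.602
finger_force: 0.0
```

Run:
```python
from h import *
np.set_printoptions(precision=4,suppress=True)
s=robot.sense();print(s["ee_pos"],s["tcp_rot"])
im=snap("side","s6"); o=(220,250)
cx,cy=.4515,-.162
P=[[cx,cy-.094,.006],[cx,cy+.094,.006],[cx-.04,cy-.106,.006],[cx-.04,cy+.106,.006],[cx+.04,cy-.106,.006]]
q=proj("side",P);print(q)
c=cv2.resize(im[250:350,220:360],None,fx=5,fy=5,interpolation=cv2.INTER_CUBIC)
for u,v in q: cv2.circle(c,(int((u-220+.5)*5),int((v-250+.5)*5)),4,(0,0,255),1)
cv2.imwrite("pics/c9.png",c)
```

```text
[ 0.4441 -0.1668  0.1204] [-0.0032  0.7075  0.7067 -0.0029]
[[320.6358 279.3215]
 [249.414  263.5486]
 [318.7419 289.3054]
 [236.5981 270.4459]
 [331.7994 271.9715]]
```

View pics/c9.png

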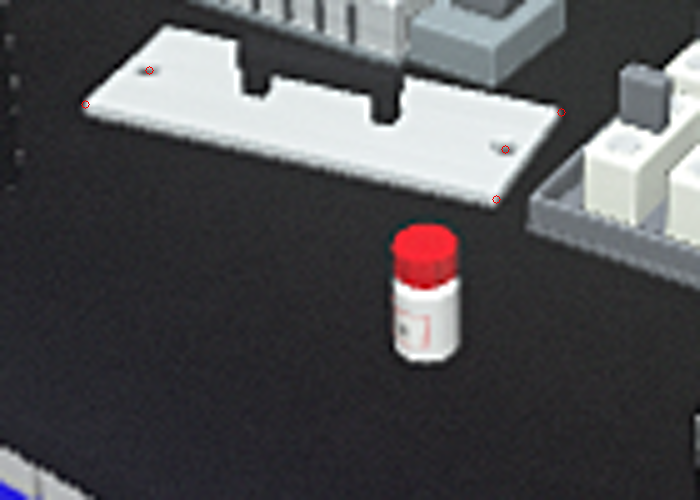

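The holes and corners match the predicted circles within a pixel, so the cover hasn't moved. Re-grasping.

Emit:
play_rows([
  [0.001,0.002,-0.03,0,0.6],
  [0,0,-0.03,0,0.6],
  [0,0,-0.025,0,0.6],
  [0,0,-0.013,0,0.6],
  [0,0,0,0,0.6],
])

```text
t: 26.02
ee_pos: [0.4512, -0.1627, 0.0232]
tcp_rot: [-0.002, 0.707, 0.707, -0.001]
contact_force: [-0.7, -0.6, -0.3]
grip_width: 0.599
finger_force: 0.0
```

Emit:
play_rows([
  [0,0,0,0,0.6],
  [0,0,0,0,0.6],
])

```text
t: 26.18
ee_pos: [0.4534, -0.1634, 0.0265]
tcp_rot: [0.001, 0.707, 0.707, 0.001]
contact_force: [0.3, -0.2, -0.2]
grip_width: 0.604
finger_force: 0.0
```

Emit:
play_rows([
  [-0.002,-0.001,-0.005,0,0.6],
  [0,0,0,0,0.3],
  [0,0,0,0,0],
  [0,0,0,0,0],
  [0,0,0,0,0],
])

```text
t: 26.6
ee_pos: [0.4507, -0.1644, 0.0212]
tcp_rot: [0.001, 0.707, 0.707, 0.0]
contact_force: [-0.7, -0.8, 5.4]
grip_width: 0.152
finger_force: 59.0
```

Emit:
play_rows([
  [0,0,0,0,0],
  [0,0,0,0,0],
])

```text
t: 26.77
ee_pos: [0.4507, -0.1644, 0.0212]
tcp_rot: [0.001, 0.707, 0.707, 0.0]
contact_force: [-0.6, -0.0, 6.3]
grip_width: 0.151
finger_force: 59.2
```

Emit:
play_rows([
  [0,0,0.015,0,0],
  [0,0,0.03,0,0],
  [0,0,0.035,0,0],
  [0,0,0.035,0,0],
  [0,0,0.035,0,0],
])

```text
t: 27.18
ee_pos: [0.4491, -0.1639, 0.1717]
tcp_rot: [-0.001, 0.707, 0.707, -0.0]
contact_force: [0.9, -0.3, -3.3]
grip_width: 0.149
finger_force: 59.2
```

Emit:
play_rows([
  [0.02,0.014,0,-2,0],
  [0.025,0.018,0,-2.5,0],
  [0.026,0.018,0,-2.5,0],
  [0.026,0.018,0,-2.2,0],
  [0.018,0.013,0,-1.5,0],
])

```text
t: 27.6
ee_pos: [0.5667, -0.0811, 0.1704]
tcp_rot: [-0.0, 0.77, 0.638, 0.001]
contact_force: [0.3, -0.1, -2.0]
grip_width: 0.148
finger_force: 59.3
```

Emit:
play_rows([
  [0,0,0,0,0],
  [0,0,0,0,0],
  [0,0,0,0,0],
])

```text
t: 27.85
ee_pos: [0.5639, -0.0837, 0.1698]
tcp_rot: [-0.001, 0.77, 0.638, -0.001]
contact_force: [-0.4, -0.9, -2.9]
grip_width: 0.148
finger_force: 59.3
```

Emit:
play_rows([
  [0.002,0.001,-0.015,0,0],
  [0,0,-0.02,0,0],
  [0,0,-0.01,0,0],
  [0,0,0,0,0],
  [0,0,0,0,0],
])

```text
t: 28.27
ee_pos: [0.5661, -0.083, 0.1252]
tcp_rot: [-0.001, 0.77, 0.638, -0.001]
contact_force: [0.3, -0.3, -2.7]
grip_width: 0.146
finger_force: 59.2
```

Run:
```python
from h import *
s=robot.sense();print(s["ee_pos"],s["tcp_rot"],s["grip_width"])
im=snap("side","s7")
c=cv2.resize(im[180:270,210:350],None,fx=5,fy=5,interpolation=cv2.INTER_CUBIC); cv2.imwrite("pics/c10.png",c)
```

```text
[ 0.56607468 -0.08301181  0.12515036] [-5.34014864e-04  7.70225406e-01  6.37771059e-01 -7.83834510e-04] 0.1457353132609014
```

View pics/c10.png

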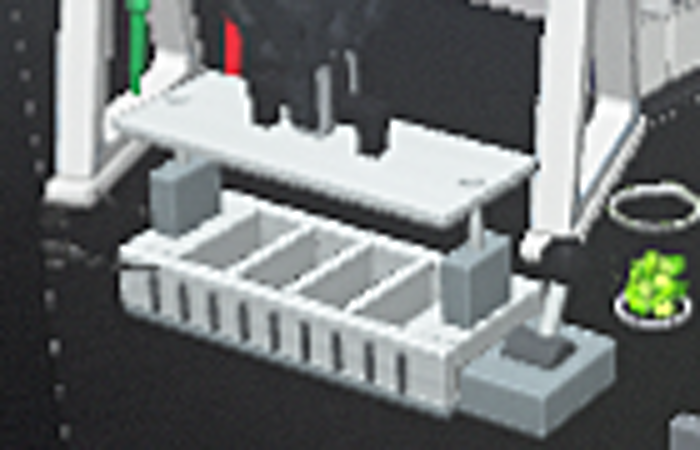

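The cover hangs level just above the pins, with its holes in line with them (crop (178,155) and (475,230)). Lowering gently.

Emit:
play_rows([
  [0,0,-0.008,0,0],
  [0,0,-0.007,0,0],
  [0,0,-0.005,0,0],
  [0,0,0,0,0],
])

```text
t: 28.65
ee_pos: [0.5662, -0.0822, 0.1043]
tcp_rot: [-0.001, 0.77, 0.638, -0.001]
contact_force: [0.4, 0.1, -2.8]
grip_width: 0.146
finger_force: 59.3
```

Emit:
play_rows([
  [0,0,-0.005,0,0],
  [0,0,-0.003,0,0],
  [0,0,0,0,0],
  [0,0,0,0,0],
])

```text
t: 28.98
ee_pos: [0.567, -0.0822, 0.0973]
tcp_rot: [-0.0, 0.77, 0.638, -0.0]
contact_force: [0.7, -0.1, -3.1]
grip_width: 0.153
finger_force: 59.3
```

Emit:
play_rows([
  [0,0,-0.002,0,0],
  [0,0,-0.001,0,0],
  [0,0,0,0,0],
])

```text
t: 29.23
ee_pos: [0.5675, -0.0822, 0.0953]
tcp_rot: [0.0, 0.77, 0.638, 0.0]
contact_force: [-1.6, -0.1, 3.7]
grip_width: 0.147
finger_force: 60.1
```

Emit:
play_rows([
  [0,0,0,0,0.6],
  [0,0,0,0,0.6],
  [0,0,0,0,0.6],
  [0,0,0,0,0.6],
])

```text
t: 29.57
ee_pos: [0.5673, -0.0822, 0.0946]
tcp_rot: [0.0, 0.77, 0.638, 0.0]
contact_force: [-0.1, 0.6, 0.5]
grip_width: 0.6
finger_force: 0.0
```

Emit:
play_rows([
  [0,0,0.02,0,0.6],
  [0,0,0.04,0,0.6],
  [0,0,0.04,0,0.6],
  [-0.03,-0.03,0.02,0,0.6],
  [-0.03,-0.04,0,0,0.6],
])

```text
t: 29.98
ee_pos: [0.5192, -0.1396, 0.2175]
tcp_rot: [0.003, 0.768, 0.641, 0.004]
contact_force: [1.0, -2.3, 0.0]
grip_width: 0.598
finger_force: 0.0
```

Emit:
play_rows([
  [-0.02,-0.04,0,0,0.6],
  [0,-0.04,0,0,0.6],
  [0,-0.04,0,0,0.6],
  [0,-0.04,0,0,0.6],
  [0,0,0,0,0.6],
])

```text
t: 30.4
ee_pos: [0.4945, -0.3095, 0.2122]
tcp_rot: [0.002, 0.774, 0.634, -0.002]
contact_force: [-0.2, -0.5, 0.2]
grip_width: 0.597
finger_force: 0.0
```

Run:
```python
from h import *
a=snap("top","t8")[160:320,200:440]; b=snap("side","s8")[180:340,210:450]
k=lambda i:cv2.resize(i,(450,300),interpolation=cv2.INTER_CUBIC)
cv2.imwrite("pics/c11.png",np.vstack([k(a),k(b)]))
```

```text
(no output)
```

View pics/c11.png

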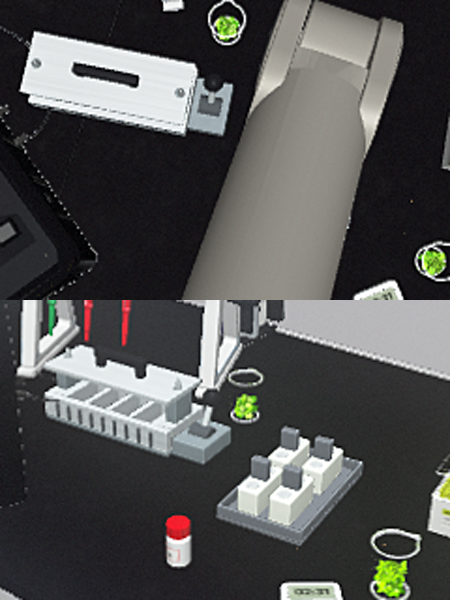

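The cover sits on both posts with the pins through its holes. The toggle is off, all four cartridges are upright in the tray, and the bystanders are standing. Handing in.

```bash
python3 -c "
from rig import robot
print(robot.finish_job())"
```

```text
the job is handed in; nothing more can be done
None
```

The job is handed in: the toggle is off, all four cartridges are upright in the tray, the cover is back down over both pins, and the beakers and vial are still standing; the hand-in gave no verdict.

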